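# Add the red lamp to a modular signal tower

### The job

Fit the red lamp module into the signal tower, on top of the amber one and under the black sounder cap: turn the cap anticlockwise (seen from above) to unlock it, lift it off and stand it on a clear bit of the table, put the red module on and turn it clockwise until it locks, then put the cap back on top of the red module and lock it the same way. Leave the blue spare module, the tube offcut and the pliers where they are, and let go of everything at the end.

Things in the scene. Friction and masses are not known exactly. Their poses are not given: they have to be found in the camera images.
- tower_top (a point): Signal tower, 58 mm in diameter, fixed to the table by a magnetic foot (92 mm in diameter, 13 mm high): black housing, green lamp, amber lamp. Point: on its axis at its top shoulder, 138 mm above the table, where the next module's rim rests; z up, x as the tower's. White marks on the amber lamp's upper rim: bars at +x and -x (locked), dots 80 degrees anticlockwise of the bars (open).
- spigot_tip (a point): Top of the tower's bayonet spigot, 12 mm above tower_top, same axes. Its two light grey lugs (45 mm across, 80 degrees wide) point to +x and -x; a stop is under each. A part goes on straight down when turned 80 degrees (1.40 rad) anticlockwise from above of the tower's yaw, or 100 clockwise (within 12 degrees), until its rim rests on the shoulder; 80 degrees clockwise then locks it against the stop.
- cap_mid (a point): Black sounder cap, 58 mm in diameter, 42 mm high, 0.1 kg, smooth round side; at first locked on the amber lamp. Point: on its axis, 21 mm above its lower rim; z up. Hollow below (socket 14 mm deep, two inward tabs), it stands flat on its rim. White bars on its lower rim and top at its +x and -x. Locked, its x lies along the tower's, either way round; unlocked 80 degrees anticlockwise of that.
- red_mid (a point): Red lamp module to be fitted, 58 mm in diameter, body 50 mm high plus a 12 mm spigot on top like the tower's, 0.14 kg, standing on its lower rim. Point: on its axis, 25 mm above the lower rim; z up. White bars on both rims at its +x and -x, dots 80 degrees anticlockwise on the upper rim. Socket below as the cap's. Locked, its x lies along the tower's, either way round.
- red_top (a point): Shoulder of the red module, on its axis, 25 mm above red_mid, same axes; the cap's rim rests here. The spigot above it is like the tower's: the cap enters 80 degrees anticlockwise of the red module's yaw and locks by an 80 degree clockwise turn. Turning is light and has no click: parts stop at the stop and stay where left; locked parts keep about 1.5 mm of upward play.
- blue_mid (a point): Blue spare lamp module, same shape and size as the red one, standing on the table; not to be moved. Point: on its axis, 25 mm above its lower rim.
- offcut_mid (a point): Offcut of brown square steel tube, 40x120x40 mm, lying on the table to the left; not to be moved. Point: its middle, 20 mm up. The table 130 to 180 mm to the left (+y) of the tower is clear.
- pliers_mid (a point): Combination pliers with red grips, 69x201x14 mm, lying on the table in front of the tower; not to be moved. Point: their middle.
Not all that is in view belongs to the job. What is shaped like the part that bears cap_mid but turquoise or yellow is not meant.

How it is judged:
By the outcome, as a careful person would: the job done as asked, in the order asked, and still so for the second after the job is handed in, with the robot touching nothing.
It also fails if it takes over 72 s, if anything falls off the work surface, if the arm or the gripper's body presses on something with over 40 N, if the wrist force passes 120 N, or if a joint passes its speed limit or range.

### The arm

A 6-joint arm with a two-finger parallel gripper is mounted at the origin on a cart in front of the work surface, level with it; the furniture and walls round the work are solid. World frame = base frame: x ahead of the robot, y to its left, z up, the work surface at z = 0. Lengths are in m, angles in degrees, forces in N, time in s.
With the tool pointing down it reaches from about 0.3 to 0.75 m from the base axis. Payload 8.5 kg.
Tool frame: the origin (TCP) lies between the finger pads; the fingertips stand 19 mm ahead of it and the grasp point (between the pads) is the TCP; z points along the fingers, y is the line along which they close (so a half turn about z gives the same grasp; the last joint's range is limited). The gripper opens to 85 mm and grips with 20 to 120 N. Pads are 22 mm wide; open, the fingers measure 114 mm over their backs; the gripper's body (76 mm by 85 mm) begins 54 mm behind the grasp point. The pads swing forward as they close: fully open they stand 13 mm farther back than shut.
Start: joints at [55.903, 21.807, 74.336, -0, 83.858, -12.336], TCP at [0.204, 0.511, 0.25] pointing down, gripper open.
Joint ranges: [-178.18, 178.18], [-50.72, 133.34], [12.68, 142.11], [-81.47, 261.47], [9.98, 163.14], [-165.26, 165.26]. Speed limits (degrees/s): [136.94, 136.94, 180, 180, 180, 180].

### API

Orientations are given as a 3x3 rotation matrix whose columns are the frame's x, y, z axes.
In Python, from rig import env, optics gives the robot as it stands.
- The arm moves only by the tool arm_command, never from a script. Its argument "commands" is one flat list of numbers, 7 for each row, row after row: the closure, from -1 (fully open) to 1 (shut), so that 0 is half open, then the shift along the tool's x, y, z as a fraction of full scale, then the turn, a rotation vector about the tool's x, y, z as a fraction of full scale. A call has 1 to 12 rows; each row is the pose to reach, as a shift and turn from the pose commanded when the call began, along the tool's axes at that moment; what a row does not reach only later rows make up. Full scale, the value 1, is 500 mm for a shift and 120 degrees for a turn. A row lasts 1/12 s, in which the tool goes at most 41.7 mm and 7.16 degrees, less where a joint would pass 70% of its speed; a pose out of reach is approached as far as the arm can. A call with a number of a shift or a turn outside -1 to 1 is refused whole. A call with a gripper value outside its range is refused whole. The fingers move at their own pace and stop on an object; "newtons" is the grip in N (left out, the last holds). Time passes only in rows, so rows that repeat a pose let the fingers close. It gives the time, the measured TCP pose, the force, the opening and the grip force at its end, in the units of the state.
- env.observe(): the state, without advancing time (a new reading comes with each control period).
- optics.get_image(name): name is "side" or "top"; returns a dict with "image" (480x640x3 uint8, red, green, blue), "intrinsics" (3x3 intrinsics, pixels), "origin" and "orientation" of the camera in the world. Camera axes: x right, y down, z forward; pixel columns grow to the right and rows downward; lengths in m; the calibration is good to about 2 mm. A picture is of the moment at which its call begins. There is no depth.
- env.close_job(): hands the job in; it is judged then, once.
The state is a dict: "time_s": time; "q": joint angles; "qvel": joint speeds; "joint_efforts": joint torques, N m; "position": TCP position; "tool_rot": TCP orientation; "ft_force": force on the tool from outside, world axes, zero at the start; "wrist_torque": the same for the moment, N m; "grip_width": finger opening in m; "gripper_force": force on a finger pad.
Only numpy, scipy, OpenCV 4.12 (cv2) and the standard library are available. Lean on these libraries where they do the work, as an engineer would, in place of code of your own. Each camera call takes 0.05 s, during which the arm holds its last target. There are 200 camera calls.

## Working session

There is one attempt and no reset: what is moved stays moved. The work goes in short steps, Python scripts to look and compute and a tool call to move; the robot and the scene stay as the last step left them, time stands still between calls to the robot, and variables do not carry over. Pictures are saved under pics/ and viewed, at most 10 in all, crops included, and the job is handed in when it is done.

Besides the shell and the picture viewer there is one more tool, called after ">>>" by a JSON object that holds its "op" and its "data", one argument or row to a line. arm_command: Moves the arm, as the interface text tells. Shift numbers are shares of 500 mm and turn numbers shares of 120 degrees, none past 1 either way. Its arguments: {"type":"object","properties":{"commands":{"type":"array","items":{"type":"number"}},"newtons":{"type":"number"}},"required":["commands"]}

```bash
mkdir -p pics; ls
cat > h.py <<'E'
import numpy as np, cv2
from rig import env, optics
def shot(n,f=None):
    d=optics.get_image(n); im=np.array(d['image'])
    if f: cv2.imwrite('pics/'+f,im[:,:,::-1])
    return d,im
def ray(d,u,v):
    K=np.array(d['intrinsics']);R=np.array(d['orientation']);r=R@np.linalg.inv(K)@np.array([u,v,1.]);return np.array(d['origin']),r
def onz(d,u,v,z):
    o,r=ray(d,u,v);return o+r*(z-o[2])/r[2]
def proj(d,p):
    K=np.array(d['intrinsics']);R=np.array(d['orientation']);c=K@(R.T@(np.array(p)-np.array(d['origin'])));return c[:2]/c[2]
E
python3 - <<'E'
from h import *
for n in('side','top'):
    d,im=shot(n,n+'0.png');print(n,d['intrinsics'],d['origin'],d['orientation'])
s=env.observe();print(s['tool_rot'],s['position'],s['time_s'])
E
```

```text
pics
side [[454.5922398    0.         322.23514662]
 [  0.         454.5922398  248.15896327]
 [  0.           0.           1.        ]] [ 0.16565181 -0.87874492  0.65345265] [[ 0.92691526 -0.17790518  0.3304207 ]
 [-0.37522231 -0.42522887  0.82364351]
 [-0.00602602 -0.88742896 -0.46090513]]
top [[511.10695288   0.         313.60584186]
 [  0.         511.10695288 240.1641062 ]
 [  0.           0.           1.        ]] [0.38719354 0.029945   1.24913203] [[ 9.98562683e-04 -9.94852198e-01  1.01331668e-01]
 [-9.99954874e-01 -3.60629749e-05  9.49989587e-03]
 [-9.44733797e-03 -1.01336581e-01 -9.94807341e-01]]
[[-9.28744553e-01  3.70719585e-01 -7.38635447e-04]
 [ 3.70720196e-01  9.28744029e-01 -1.03145491e-03]
 [ 3.03622724e-04 -1.23178521e-03 -9.99999195e-01]] [0.20376156 0.51060719 0.24977868] 0.1
```

View pics/side0.png

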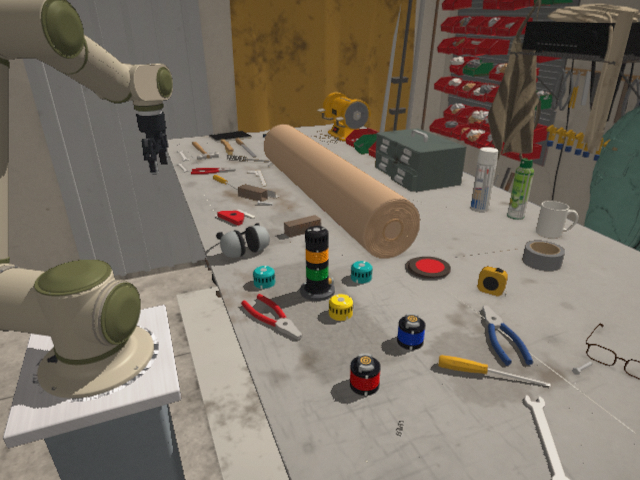

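View pics/top0.png

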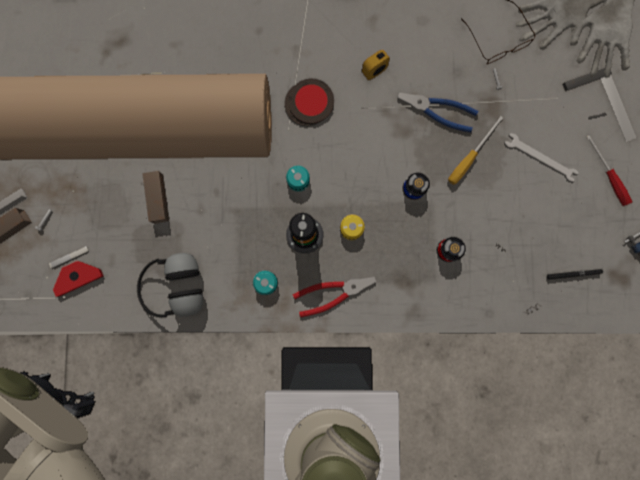

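Side view: the tower with its black cap is at (317,240), red module at (365,374), blue at (411,332). There are turquoise caps at (264,277) and (361,271), and a yellow one at (341,307). In the top view the tower's black cap is at (303,225) and red at (451,249). The turquoise caps are at (298,178) and (265,282), yellow at (352,227). The black cap on the tower is the one meant. I'll confirm it in one enlarged crop.

Run:
```python
from h import *
T=cv2.imread('pics/top0.png');S=cv2.imread('pics/side0.png')
def c(I,u,v,w=60,h=45):return cv2.resize(I[v-h//2:v+h-h//2,u-w//2:u+w-w//2],(400,300),interpolation=cv2.INTER_CUBIC)
cv2.imwrite('pics/crop0.png',np.vstack([np.hstack([c(T,303,230),c(S,317,262,106,80)]),np.hstack([c(T,451,248),c(S,365,374,66,50)])]))
```

```text
(no output)
```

View pics/crop0.png

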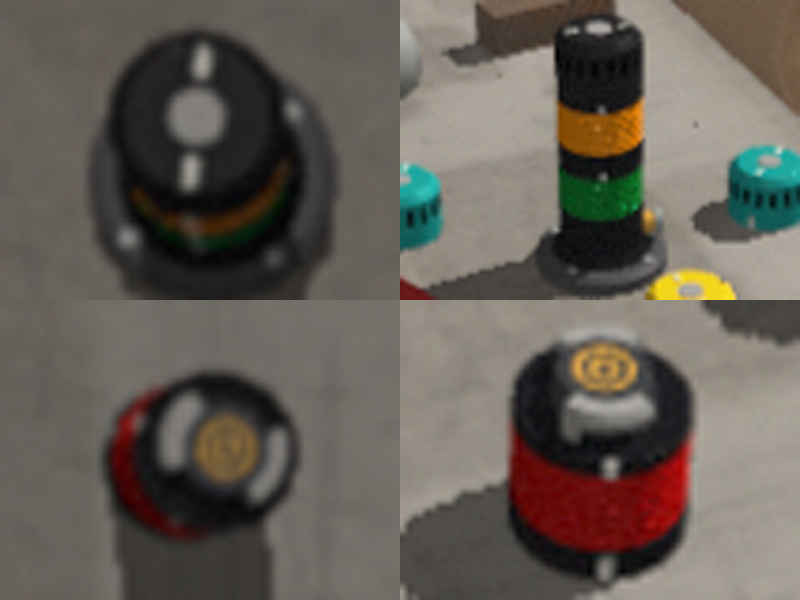

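The crop confirms it: the black cap with two white bars is locked on the amber lamp. The red module has its lugs at about (178,132) and (275,163) within its panel.

```bash
cat >> h.py <<'E'
def yaw(a,b):
    return np.degrees(np.arctan2(b[1]-a[1],b[0]-a[0]))
E
python3 - <<'E'
from h import *
d,im=shot('top');s,si=shot('side')
f=lambda x,y,u,v:(u-30+x/6.667-.43,v-22+y/6.667-.43)
P=lambda x,y,u,v,z:onz(d,*f(x,y,u,v),z)
print('cap',P(196,117,303,230,.18),yaw(P(190,172,303,230,.18),P(202,62,303,230,.18)))
print('red',P(226,146,451,248,.062),yaw(P(178,132,451,248,.062),P(275,163,451,248,.062)))
# side check
g=lambda x,y,u,v,w,h:(u-w//2+x*w/400-.4,v-h//2+y*h/300-.4)
print('cap side',onz(s,*g(200,27,317,262,106,80),.18),'red side',onz(s,*g(204,68,365,374,66,50),.062))
# blue, blob of gold, foot centre
hsv=cv2.cvtColor(im,cv2.COLOR_RGB2HSV)
for nm,(u,v),z in [('blue',(419,183),.062),('teal',(298,178),.042),('teal2',(265,282),.042),('yel',(352,227),.042),('pliers',(370,283),.01),('pl',(300,314),.01),('off',(150,200),.04),('offR',(167,220),.04),('ear',(203,290),.05)]:
    print(nm,onz(d,u,v,z).round(3))
o=env.observe();print(o['position'],o['q'],o['gripper_force'],o['time_s'])
E
```

```text
cap [0.52799665 0.0647365  0.18      ] -5.99003447248948
red [ 0.4910535  -0.28630075  0.062     ] -107.96326879895058
cap side [0.53106849 0.06852452 0.18      ] red side [ 0.49145919 -0.28389755  0.062     ]
blue [ 0.644 -0.207  0.062]
teal [0.66  0.079 0.042]
teal2 [0.411 0.156 0.042]
yel [ 0.542 -0.05   0.042]
pliers [ 0.409 -0.094  0.01 ]
pl [0.335 0.074 0.01 ]
off [0.607 0.435 0.04 ]
offR [0.559 0.393 0.04 ]
ear [0.392 0.3   0.05 ]
[0.20382569 0.51067979 0.24995782] [ 5.59030840e+01  2.18287518e+01  7.43624455e+01 -4.54541878e-04
  8.38580574e+01 -1.23339142e+01] 0.0 0.2
```

```bash
cat > to.py <<'E'
# usage: to.py x y z psi  -> 6 move numbers; psi = world yaw of tool y, tool straight down
import sys; from h import *
from scipy.spatial.transform import Rotation as Ro
x,y,z,p=map(float,sys.argv[1:5]); p=np.radians(p)
R1=np.array([[-np.sin(p),np.cos(p),0],[np.cos(p),np.sin(p),0],[0,0,-1.]])
s=env.observe();R=np.array(s['tool_rot']);
print((R.T@(np.array([x,y,z])-s['position'])/.5).round(4),(Ro.from_matrix(R.T@R1).as_rotvec(degrees=True)/120).round(4))
print(s['time_s'],'pos',np.round(s['position'],4),'yaw',np.degrees(np.arctan2(R[1,1],R[0,1])).round(2),'F',np.round(s['ft_force'],2),'T',np.round(s['wrist_torque'],2),'w',s['grip_width'],s['gripper_force'],'q6',s['q'][5])
E
python3 to.py .5295 .0665 .25 0
```

```text
[-9.343e-01 -5.835e-01  2.000e-04] [-4.000e-04  2.000e-04  5.686e-01]
0.2 pos [0.2038 0.5107 0.25  ] yaw 68.24 F [-0.64 -0.69 -0.52] T [ 0.03 -0.04 -0.02] w 0.08548694919924585 0.0 q6 -12.333914204490682
```

>>> {"op": "arm_command", "data": {
  "commands": [-1, -0.934, -0.5835, 0, 0, 0, 0.5686, -1, -0.934, -0.5835, 0, 0, 0, 0.5686, -1, -0.934, -0.5835, 0, 0, 0, 0.5686, -1, -0.934, -0.5835, 0, 0, 0, 0.5686, -1, -0.934, -0.5835, 0, 0, 0, 0.5686, -1, -0.934, -0.5835, 0, 0, 0, 0.5686, -1, -0.934, -0.5835, 0, 0, 0, 0.5686, -1, -0.934, -0.5835, 0, 0, 0, 0.5686, -1, -0.934, -0.5835, 0, 0, 0, 0.5686, -1, -0.934, -0.5835, 0, 0, 0, 0.5686, -1, -0.934, -0.5835, 0, 0, 0, 0.5686, -1, -0.934, -0.5835, 0, 0, 0, 0.5686]
}}

```text
time_s: 1.2
position: [0.5003, 0.1055, 0.2503]
tool_rot: [[0.0, 1.0, -0.0], [1.0, -0.0, 0.0], [0.0, -0.0, -1.0]]
ft_force: [0.2, 0.2, 0.2]
grip_width: 0.0852
gripper_force: 0.0
```

```bash
python3 to.py .5295 .0665 .25 0
```

```text
[-0.078   0.0584  0.0007] [-0.     -0.     -0.0002]
1.2 pos [0.5003 0.1055 0.2503] yaw -0.03 F [0.16 0.23 0.21] T [-0.05 -0.04  0.06] w 0.08523635813785937 0.0 q6 -1.3484260058713997
```

>>> {"op": "arm_command", "data": {
  "commands": [-1, -0.078, 0.058, 0, 0, 0, 0, -1, -0.078, 0.058, 0, 0, 0, 0, -1, -0.078, 0.058, 0, 0, 0, 0, -1, -0.078, 0.058, 0, 0, 0, 0, -1, -0.078, 0.058, 0, 0, 0, 0]
}}

```text
time_s: 1.62
position: [0.5277, 0.0697, 0.2504]
tool_rot: [[-0.001, 1.0, -0.0], [1.0, 0.001, 0.0], [0.0, -0.0, -1.0]]
ft_force: [-0.1, -0.2, 0.1]
grip_width: 0.0857
gripper_force: 0.0
```

```bash
python3 to.py .5295 .0665 .162 0
python3 - <<'E'
from h import *
a,ia=shot('side');b,ib=shot('top')
c=lambda I,u,v,w,h:cv2.resize(I[v-h//2:v+h-h//2,u-w//2:u+w-w//2],(400,300),interpolation=cv2.INTER_CUBIC)
cv2.imwrite('pics/c1.png',np.hstack([c(ia,317,235,106,80),c(ib,303,225,80,60)])[:,:,::-1])
E
```

```text
[-0.0064  0.0036  0.1767] [-0.0002 -0.0001  0.0007]
1.6167 pos [0.5277 0.0697 0.2504] yaw 0.08 F [-0.06 -0.21  0.05] T [-0.05  0.01  0.04] w 0.08567148712368136 0.0 q6 -5.318945771298631
```

View pics/c1.png

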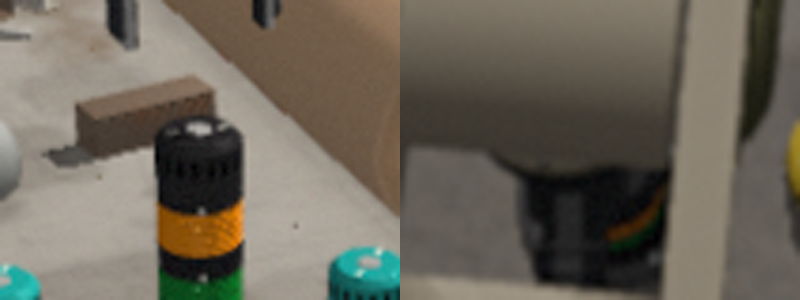

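The side crop shows the open fingers (125,45) and (265,22) straddling the cap axis at column 200, so the tool is over the cap. The top view is blocked by the arm. Descending.

>>> {"op": "arm_command", "data": {
  "commands": [-1, 0, 0, 0, 0, 0, 0, -1, 0, 0, 0.09, 0, 0, 0, -1, 0, 0, 0.176, 0, 0, 0, -1, 0, 0, 0.176, 0, 0, 0, -1, 0, 0, 0.176, 0, 0, 0, -1, 0, 0, 0.176, 0, 0, 0]
}}

```text
time_s: 2.22
position: [0.5293, 0.0688, 0.1641]
tool_rot: [[-0.001, 1.0, 0.002], [1.0, 0.001, -0.0], [-0.0, 0.002, -1.0]]
ft_force: [0.1, -0.8, 0.6]
grip_width: 0.0853
gripper_force: 0.0
```

```bash
python3 to.py .5295 .0665 .162 0
```

```text
[-0.0046  0.0005  0.0042] [0.001  0.0001 0.0003]
2.2167 pos [0.5293 0.0688 0.1641] yaw 0.04 F [ 0.06 -0.83  0.62] T [-0.01 -0.02 -0.02] w 0.0853411524006832 0.0 q6 -5.350376838449477
```

>>> {"op": "arm_command", "data": {
  "commands": [-1, -0.0046, 0, 0.003, 0, 0, 0, 1, -0.0046, 0, 0.003, 0, 0, 0, 1, -0.0046, 0, 0.003, 0, 0, 0, 1, -0.0046, 0, 0.003, 0, 0, 0, 1, -0.0046, 0, 0.003, 0, 0, 0, 1, -0.0046, 0, 0.003, 0, 0, 0, 1, -0.0046, 0, 0.003, 0, 0, 0, 1, -0.0046, 0, 0.003, 0, 0, 0],
  "newtons": 25
}}

```text
time_s: 2.88
position: [0.5288, 0.0662, 0.1621]
tool_rot: [[-0.0, 1.0, 0.002], [1.0, 0.0, -0.0], [-0.0, 0.002, -1.0]]
ft_force: [-1.8, 0.7, 5.8]
grip_width: 0.0572
gripper_force: 25.9
```

```bash
python3 to.py .5295 .0665 .162 80
```

```text
[0.0007 0.0014 0.0002] [ 6.000e-04  8.000e-04 -6.666e-01]
2.8833 pos [0.5288 0.0662 0.1621] yaw 0.01 F [-1.77  0.66  5.75] T [-0.09  0.27 -0.01] w 0.05717113529695861 25.866570354195986 q6 -5.603628368606339
```

>>> {"op": "arm_command", "data": {
  "commands": [1, 0, 0, 0, 0, 0, -0.06, 1, 0, 0, 0, 0, 0, -0.12, 1, 0, 0, 0, 0, 0, -0.18, 1, 0, 0, 0, 0, 0, -0.24, 1, 0, 0, 0, 0, 0, -0.3, 1, 0, 0, 0, 0, 0, -0.36, 1, 0, 0, 0, 0, 0, -0.42, 1, 0, 0, 0, 0, 0, -0.48, 1, 0, 0, 0, 0, 0, -0.54, 1, 0, 0, 0, 0, 0, -0.6, 1, 0, 0, 0, 0, 0, -0.655, 1, 0, 0, 0, 0, 0, -0.667]
}}

```text
time_s: 3.88
position: [0.5286, 0.066, 0.1621]
tool_rot: [[-0.986, 0.167, 0.001], [0.167, 0.986, -0.001], [-0.002, -0.0, -1.0]]
ft_force: [-4.0, -2.2, 6.5]
grip_width: 0.0578
gripper_force: 26.0
```

```bash
python3 to.py .529 .0662 .162 80
python3 - <<'E'
from h import *
a,ia=shot('side','s2.png')
c=lambda I,u,v,w,h:cv2.resize(I[v-h//2:v+h-h//2,u-w//2:u+w-w//2],(640,480),interpolation=cv2.INTER_CUBIC)
cv2.imwrite('pics/c2.png',c(ia,317,235,80,60)[:,:,::-1])
E
```

```text
[-0.0006  0.0006  0.0003] [-0.0002  0.0007  0.0033]
3.8833 pos [0.5286 0.066  0.1621] yaw 80.4 F [-3.97 -2.15  6.55] T [-0.22  0.52 -0.07] w 0.057789105620461134 26.004066105998582 q6 -86.0006428252403
```

View pics/c2.png

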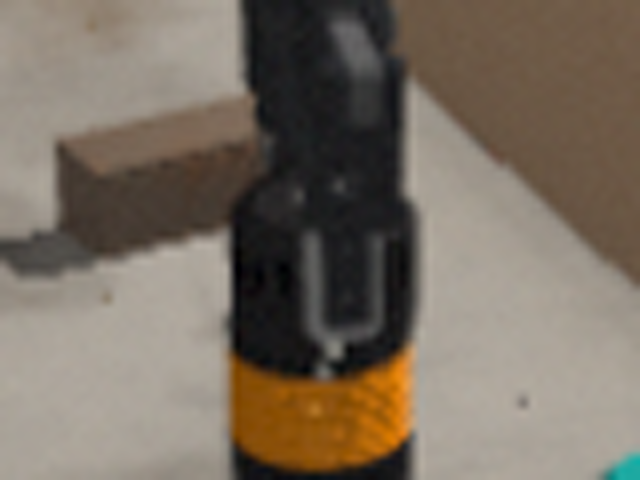

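The cap's white bar (332,350) sits over the amber lamp's open dot (322,372), so it is unlocked. Now a gentle lift.

>>> {"op": "arm_command", "data": {
  "commands": [1, 0, 0, -0.006, 0, 0, 0, 1, 0, 0, -0.012, 0, 0, 0, 1, 0, 0, -0.012, 0, 0, 0]
}}

```text
time_s: 4.18
position: [0.5285, 0.0662, 0.1675]
tool_rot: [[-0.985, 0.173, 0.0], [0.173, 0.985, -0.0], [-0.0, -0.0, -1.0]]
ft_force: [-1.1, -1.0, 0.2]
grip_width: 0.0573
gripper_force: 27.3
```

```bash
python3 to.py .529 .218 .22 80
```

```text
[ 0.0516  0.2991 -0.1051] [-0.      0.0002  0.0003]
4.1833 pos [0.5285 0.0662 0.1675] yaw 80.03 F [-1.05 -0.96  0.16] T [-0.08  0.28  0.03] w 0.05728330904036881 27.282012789725805 q6 -85.63002807068152
```

>>> {"op": "arm_command", "data": {
  "commands": [1, 0, 0, -0.08, 0, 0, 0, 1, 0, 0, -0.1, 0, 0, 0, 1, 0.0516, 0.299, -0.1, 0, 0, 0, 1, 0.0516, 0.299, -0.1, 0, 0, 0, 1, 0.0516, 0.299, -0.1, 0, 0, 0, 1, 0.0516, 0.299, -0.1, 0, 0, 0, 1, 0.0516, 0.299, 0, 0, 0, 0, 1, 0.0516, 0.299, 0.08, 0, 0, 0, 1, 0.0516, 0.299, 0.16, 0, 0, 0, 1, 0.0516, 0.299, 0.22, 0, 0, 0, 1, 0.0516, 0.299, 0.26, 0, 0, 0, 1, 0.0516, 0.299, 0.275, 0, 0, 0]
}}

```text
time_s: 5.18
position: [0.5275, 0.2178, 0.026]
tool_rot: [[-0.985, 0.173, -0.006], [0.173, 0.985, -0.001], [0.005, -0.002, -1.0]]
ft_force: [-1.2, -1.2, -0.9]
grip_width: 0.0572
gripper_force: 27.9
```

```bash
python3 to.py .529 .218 .0245 80
```

```text
[-0.0029  0.001   0.003 ] [-0.0009 -0.0025  0.0003]
5.1833 pos [0.5275 0.2178 0.026 ] yaw 80.03 F [-1.2  -1.2  -0.91] T [ 0.02 -0.03 -0.04] w 0.05724357929253863 27.914586913670547 q6 -69.49358832055617
```

>>> {"op": "arm_command", "data": {
  "commands": [1, 0, 0, 0.003, 0, 0, 0, 1, 0, 0, 0.003, 0, 0, 0, 1, 0, 0, 0.003, 0, 0, 0]
}}

```text
time_s: 5.43
position: [0.5299, 0.2182, 0.0295]
tool_rot: [[-0.985, 0.173, 0.003], [0.173, 0.985, 0.001], [-0.003, 0.001, -1.0]]
ft_force: [0.5, 0.7, -1.4]
grip_width: 0.0573
gripper_force: 27.9
```

```bash
python3 to.py .529 .218 .0245 80
```

```text
[ 0.0018 -0.0007  0.0099] [0.0005 0.0014 0.0004]
5.4333 pos [0.5299 0.2182 0.0295] yaw 80.04 F [ 0.54  0.71 -1.43] T [0.03 0.04 0.  ] w 0.05725967821843181 27.914343241308472 q6 -69.50108747461873
```

>>> {"op": "arm_command", "data": {
  "commands": [1, 0, 0, 0.002, 0, 0, 0, 1, 0, 0, 0.004, 0, 0, 0, 1, 0, 0, 0.006, 0, 0, 0, 1, 0, 0, 0.006, 0, 0, 0, 1, 0, 0, 0.006, 0, 0, 0]
}}

```text
time_s: 5.85
position: [0.529, 0.218, 0.025]
tool_rot: [[-0.985, 0.173, 0.0], [0.173, 0.985, 0.0], [-0.0, 0.0, -1.0]]
ft_force: [0.7, 0.8, 0.0]
grip_width: 0.0574
gripper_force: 27.9
```

```bash
python3 to.py .529 .218 .0245 80
```

```text
[0.    0.    0.001] [0.     0.0001 0.0004]
5.85 pos [0.529 0.218 0.025] yaw 80.05 F [0.73 0.85 0.03] T [0.01 0.04 0.01] w 0.05743437660257991 27.914939549310702 q6 -69.5038036472022
```

>>> {"op": "arm_command", "data": {
  "commands": [1, 0, 0, 0.002, 0, 0, 0, 1, 0, 0, 0.002, 0, 0, 0, -1, 0, 0, 0.002, 0, 0, 0, -1, 0, 0, 0.002, 0, 0, 0, -1, 0, 0, 0.002, 0, 0, 0, -1, 0, 0, 0.002, 0, 0, 0, -1, 0, 0, -0.04, 0, 0, 0, -1, 0, 0, -0.12, 0, 0, 0, -1, 0, 0, -0.2, 0, 0, 0, -1, 0, 0, -0.28, 0, 0, 0, -1, 0, 0, -0.36, 0, 0, 0, -1, 0, 0, -0.4, 0, 0, 0]
}}

```text
time_s: 6.85
position: [0.5297, 0.2182, 0.23]
tool_rot: [[-0.985, 0.173, 0.007], [0.173, 0.985, 0.001], [-0.006, 0.002, -1.0]]
ft_force: [0.2, 0.4, 0.3]
grip_width: 0.0858
gripper_force: 0.0
```

```bash
python3 to.py .491 -.285 .22 80
```

```text
[-0.0974 -1.0047  0.0181] [0.0012 0.0031 0.0005]
6.85 pos [0.5297 0.2182 0.23  ] yaw 80.06 F [0.19 0.36 0.3 ] T [-0.01 -0.04 -0.02] w 0.085823233272468 0.0 q6 -69.50305162836993
```

>>> {"op": "arm_command", "data": {
  "commands": [-1, -0.097, -1, 0, 0, 0, 0, -1, -0.097, -1, 0, 0, 0, 0, -1, -0.097, -1, 0, 0, 0, 0, -1, -0.097, -1, 0, 0, 0, 0, -1, -0.097, -1, 0, 0, 0, 0, -1, -0.097, -1, 0, 0, 0, 0, -1, -0.097, -1, 0, 0, 0, 0, -1, -0.097, -1, 0, 0, 0, 0, -1, -0.097, -1, 0, 0, 0, 0, -1, -0.097, -1, 0, 0, 0, 0, -1, -0.097, -1, 0, 0, 0, 0, -1, -0.097, -1, 0, 0, 0, 0]
}}

```text
time_s: 7.85
position: [0.4898, -0.2826, 0.2248]
tool_rot: [[-0.985, 0.173, 0.0], [0.173, 0.985, 0.0], [0.0, 0.0, -1.0]]
ft_force: [1.5, -0.1, 0.1]
grip_width: 0.0854
gripper_force: 0.0
```

```bash
python3 to.py .491 -.285 .10 80
python3 - <<'E'
from h import *
a,ia=shot('side');b,ib=shot('top','t3.png')
c=lambda I,u,v,w,h:cv2.resize(I[v-h//2:v+h-h//2,u-w//2:u+w-w//2],(400,300),interpolation=cv2.INTER_CUBIC)
cv2.imwrite('pics/c3.png',np.vstack([np.hstack([c(ib,303,235,60,45),c(ib,225,230,60,45)]),np.hstack([c(ia,317,250,66,50),c(ia,365,360,106,80)])])[:,:,::-1])
E
```

```text
[-0.0032 -0.0044  0.2497] [ 0.     -0.      0.0003]
7.85 pos [ 0.4898 -0.2826  0.2248] yaw 80.03 F [ 1.47 -0.08  0.06] T [ 0.04  0.01 -0.04] w 0.08541603292843672 0.0 q6 -122.00956641209945
```

View pics/c3.png

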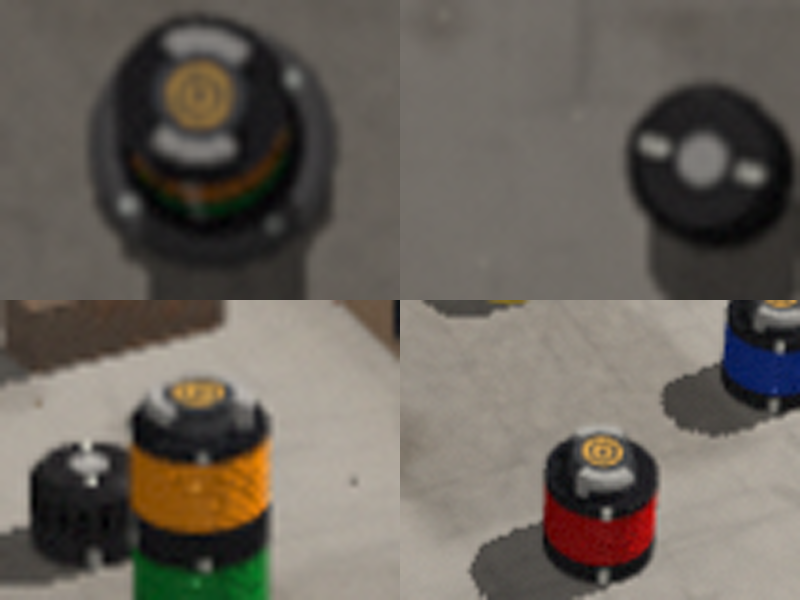

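The cap stands upright on the table, top view about (240,231). The tower spigot's gold disc shows at (200,96) in its panel, with lugs at (207,43) and (193,143). Red's gold disc is at (603,452) in the side panel.

Run:
```python
from h import *
b,ib=shot('top');a,ia=shot('side')
def gold(im,box):
    u0,v0,u1,v1=box;h=cv2.cvtColor(im[v0:v1,u0:u1],cv2.COLOR_RGB2HSV)
    m=cv2.inRange(h,(10,70,110),(26,200,255));n,l,st,c=cv2.connectedComponentsWithStats(m)
    return [(c[i]+[u0,v0],st[i,4]) for i in range(1,n) if st[i,4]>8]
T=gold(ib,(292,211,316,235));S=gold(ia,(306,230,330,244));R=gold(ia,(355,350,382,369))
T0=cv2.imread('pics/top0.png')[:,:,::-1];R0=gold(T0,(440,235,466,262))
print(T,S,R,R0)
for q in T: print('tower top',onz(b,*q[0],.150))
for q in S: print('tower side',onz(a,*q[0],.150))
for q in R: print('red side',onz(a,*q[0],.062))
for q in R0: print('red top',onz(b,*q[0],.062))
f=lambda x,y,u,v,z:onz(b,u-30+x/6.667-.43,v-22+y/6.667-.43,z)
print('tower yaw',yaw(f(193,143,303,235,.15),f(207,43,303,235,.15)))
print('cap',f(301,160,225,230,.042),yaw(f(349,172,225,230,.042),f(255,146,225,230,.042)))
```

```text
[(array([302.28787879, 226.90909091]), np.int32(66))] [(array([316.36363636, 240.        ]), np.int32(33))] [(array([365.05405405, 359.68918919]), np.int32(74))] [(array([454.38636364, 247.68181818]), np.int32(44))]
tower top [0.52803515 0.06500732 0.15      ]
tower side [0.52962443 0.06741807 0.15      ]
red side [ 0.49140666 -0.28313085  0.062     ]
red top [ 0.49055655 -0.28609736  0.062     ]
tower yaw -7.73075152337875
cap [0.53072179 0.21746373 0.042     ] 74.5151196218162
```

>>> {"op": "arm_command", "data": {
  "commands": [-1, -0.003, -0.004, 0.07, 0, 0, 0, -1, -0.003, -0.004, 0.14, 0, 0, 0, -1, -0.003, -0.004, 0.21, 0, 0, 0, -1, -0.003, -0.004, 0.28, 0, 0, 0, -1, -0.003, -0.004, 0.34, 0, 0, 0, -1, -0.003, -0.004, 0.37, 0, 0, 0, -1, -0.003, -0.004, 0.386, 0, 0, 0, -1, -0.003, -0.004, 0.386, 0, 0, 0, -1, -0.003, -0.004, 0.386, 0, 0, 0, -1, -0.003, -0.004, 0.386, 0, 0, 0]
}}

```text
time_s: 8.88
position: [0.4924, -0.2829, 0.0333]
tool_rot: [[-0.985, 0.172, 0.002], [0.172, 0.985, -0.002], [-0.002, -0.001, -1.0]]
ft_force: [0.9, 0.2, 1.0]
grip_width: 0.0854
gripper_force: 0.0
```

```bash
python3 to.py .491 -.2846 .030 80
```

```text
[ 0.0021 -0.0039  0.0066] [-0.0007  0.0011  0.0007]
8.8833 pos [ 0.4924 -0.2829  0.0333] yaw 80.08 F [0.88 0.24 0.95] T [ 0.03 -0.04  0.06] w 0.08539752047901114 0.0 q6 -121.90651122799846
```

>>> {"op": "arm_command", "data": {
  "commands": [-1, 0.002, -0.0035, 0.005, 0, 0, 0, -1, 0.002, -0.0035, 0.005, 0, 0, 0, 1, 0.002, -0.0035, 0.005, 0, 0, 0, 1, 0.002, -0.0035, 0.005, 0, 0, 0, 1, 0.002, -0.0035, 0.005, 0, 0, 0, 1, 0.002, -0.0035, 0.005, 0, 0, 0, 1, 0.002, -0.0035, 0.005, 0, 0, 0, 1, 0.002, -0.0035, 0.005, 0, 0, 0],
  "newtons": 28
}}

```text
time_s: 9.55
position: [0.4904, -0.2845, 0.0298]
tool_rot: [[-0.985, 0.173, 0.0], [0.173, 0.985, -0.0], [-0.0, -0.0, -1.0]]
ft_force: [-1.9, -0.1, 5.7]
grip_width: 0.0575
gripper_force: 29.8
```

```bash
python3 to.py .5288 -.2846 .24 82
```

```text
[-0.0759  0.0129 -0.4204] [-0.0001  0.0002 -0.0163]
9.55 pos [ 0.4904 -0.2845  0.0298] yaw 80.04 F [-1.93 -0.15  5.72] T [0.21 0.22 0.02] w 0.05745625706063632 29.75231945514679 q6 -122.11712578213861
```

>>> {"op": "arm_command", "data": {
  "commands": [1, 0, 0, -0.05, 0, 0, 0, 1, 0, 0, -0.13, 0, 0, 0, 1, 0, 0, -0.21, 0, 0, 0, 1, 0, 0, -0.29, 0, 0, 0, 1, 0, 0, -0.37, 0, 0, 0, 1, 0, 0, -0.42, 0, 0, 0, 1, 0, 0, -0.42, 0, 0, -0.0163]
}}

```text
time_s: 10.13
position: [0.4915, -0.2853, 0.2452]
tool_rot: [[-0.99, 0.139, 0.008], [0.139, 0.99, -0.007], [-0.009, -0.006, -1.0]]
ft_force: [0.5, -0.5, -2.2]
grip_width: 0.0569
gripper_force: 30.9
```

```bash
python3 to.py .5288 .0662 .24 82
```

```text
[0.024  0.7066 0.0061] [-0.0027  0.0041  0.    ]
10.1333 pos [ 0.4915 -0.2853  0.2452] yaw 82.0 F [ 0.46 -0.47 -2.18] T [ 0.   -0.01  0.01] w 0.056895913742407093 30.861963629722595 q6 -124.06990797425938
```

>>> {"op": "arm_command", "data": {
  "commands": [1, 0.024, 0.7066, 0, 0, 0, 0, 1, 0.024, 0.7066, 0, 0, 0, 0, 1, 0.024, 0.7066, 0, 0, 0, 0, 1, 0.024, 0.7066, 0, 0, 0, 0, 1, 0.024, 0.7066, 0, 0, 0, 0, 1, 0.024, 0.7066, 0, 0, 0, 0, 1, 0.024, 0.7066, 0, 0, 0, 0, 1, 0.024, 0.7066, 0, 0, 0, 0, 1, 0.024, 0.7066, 0, 0, 0, 0, 1, 0.024, 0.7066, 0, 0, 0, 0, 1, 0.024, 0.7066, 0, 0, 0, 0, 1, 0.024, 0.7066, 0, 0, 0, 0]
}}

```text
time_s: 11.13
position: [0.5275, 0.0667, 0.239]
tool_rot: [[-0.99, 0.139, -0.001], [0.139, 0.99, -0.0], [0.001, -0.0, -1.0]]
ft_force: [1.4, 0.3, -1.8]
grip_width: 0.0573
gripper_force: 31.0
```

```bash
python3 to.py .5288 .0662 .185 82
```

```text
[-0.0028 -0.0006  0.108 ] [-0.0001 -0.0003 -0.0001]
11.1333 pos [0.5275 0.0667 0.239 ] yaw 81.99 F [ 1.36  0.34 -1.75] T [-0.01  0.03 -0.02] w 0.05729554653912281 30.99052369594574 q6 -87.54189805752887
```

>>> {"op": "arm_command", "data": {
  "commands": [1, -0.003, -0.001, 0.05, 0, 0, 0, 1, -0.003, -0.001, 0.1, 0, 0, 0, 1, -0.003, -0.001, 0.1, 0, 0, 0, 1, -0.003, -0.001, 0.1, 0, 0, 0, 1, -0.003, -0.001, 0.1, 0, 0, 0]
}}

```text
time_s: 11.55
position: [0.5296, 0.0657, 0.1906]
tool_rot: [[-0.99, 0.14, 0.002], [0.14, 0.99, -0.0], [-0.002, 0.0, -1.0]]
ft_force: [-0.5, -0.0, -1.3]
grip_width: 0.0572
gripper_force: 31.0
```

```bash
python3 to.py .5288 .0662 .168 82
python3 - <<'E'
from h import *
a,ia=shot('side','s4.png')
cv2.imwrite('pics/c4.png',cv2.resize(ia[195:285,257:377],(800,600),interpolation=cv2.INTER_CUBIC)[:,:,::-1])
E
```

```text
[0.0018 0.0007 0.0452] [ 0.      0.0008 -0.0005]
11.55 pos [0.5296 0.0657 0.1906] yaw 81.94 F [-0.47 -0.04 -1.29] T [ 0.02 -0.08  0.05] w 0.05722960785293441 30.969040989875793 q6 -87.58137688517729
```

View pics/c4.png

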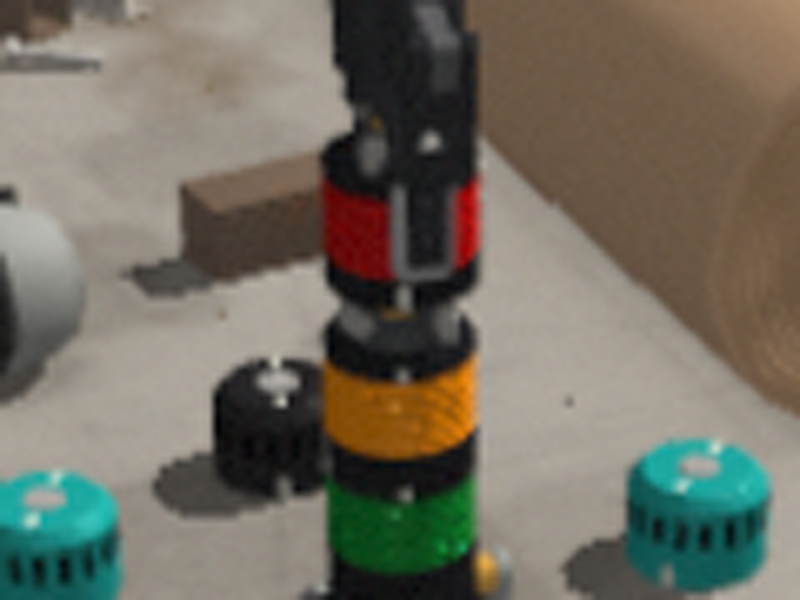

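Red's edges (322 to 480) are centred on amber's (325 to 478), and its bar (403,298) sits above the dot (402,375). Alignment is good, so I'll lower it.

>>> {"op": "arm_command", "data": {
  "commands": [1, 0.001, 0.0005, 0.008, 0, 0, 0, 1, 0.001, 0.0005, 0.016, 0, 0, 0, 1, 0.001, 0.0005, 0.024, 0, 0, 0, 1, 0.001, 0.0005, 0.032, 0, 0, 0, 1, 0.001, 0.0005, 0.038, 0, 0, 0, 1, 0.001, 0.0005, 0.043, 0, 0, 0, 1, 0.001, 0.0005, 0.043, 0, 0, 0, 1, 0.001, 0.0005, 0.043, 0, 0, 0]
}}

```text
time_s: 12.27
position: [0.5284, 0.0665, 0.1679]
tool_rot: [[-0.99, 0.139, -0.0], [0.139, 0.99, -0.001], [0.0, -0.001, -1.0]]
ft_force: [-2.5, -2.2, 1.3]
grip_width: 0.0575
gripper_force: 31.0
```

```bash
python3 to.py .5288 .0662 .168 82
```

```text
[-0.0008 -0.0006 -0.0003] [-0.0003 -0.0001  0.    ]
12.2667 pos [0.5284 0.0665 0.1679] yaw 82.0 F [-2.46 -2.16  1.34] T [-0.42  0.32 -0.02] w 0.05754714654842819 31.029537320137024 q6 -87.54236441062545
```

>>> {"op": "arm_command", "data": {
  "commands": [1, 0, 0, 0, 0, 0, 0.06, 1, 0, 0, 0, 0, 0, 0.12, 1, 0, 0, 0, 0, 0, 0.18, 1, 0, 0, 0, 0, 0, 0.24, 1, 0, 0, 0, 0, 0, 0.3, 1, 0, 0, 0, 0, 0, 0.36, 1, 0, 0, 0, 0, 0, 0.42, 1, 0, 0, 0, 0, 0, 0.48, 1, 0, 0, 0, 0, 0, 0.54, 1, 0, 0, 0, 0, 0, 0.59, 1, 0, 0, 0, 0, 0, 0.64, 1, 0, 0, 0, 0, 0, 0.67]
}}

```text
time_s: 13.27
position: [0.5275, 0.0654, 0.168]
tool_rot: [[-0.024, 1.0, -0.003], [1.0, 0.024, -0.004], [-0.004, -0.003, -1.0]]
ft_force: [-8.9, -11.4, 5.3]
grip_width: 0.0576
gripper_force: 31.7
```

```bash
python3 to.py .5288 .0662 .168 0
```

```text
[ 0.0016  0.0027 -0.0001] [-0.0015  0.0018  0.0113]
13.2667 pos [0.5275 0.0654 0.168 ] yaw 1.36 F [ -8.87 -11.41   5.29] T [-1.86  1.42  1.03] w 0.05757409011424815 31.700486540794373 q6 -6.878792496444048
```

>>> {"op": "arm_command", "data": {
  "commands": [1, 0, 0.001, 0, 0, 0, -0.002, -1, 0, 0.001, 0, 0, 0, -0.002, -1, 0, 0.001, 0, 0, 0, -0.002, -1, 0, 0.001, 0, 0, 0, -0.002, -1, 0, 0.001, 0, 0, 0, -0.002, -1, 0, 0.001, -0.04, 0, 0, -0.002, -1, 0, 0.001, -0.1, 0, 0, -0.002, -1, 0, 0.001, -0.16, 0, 0, -0.002, -1, 0, 0.001, -0.2, 0, 0, -0.05, -1, 0, 0.001, -0.2, 0, 0, -0.1, -1, 0, 0.001, -0.2, 0, 0, -0.15]
}}

```text
time_s: 14.18
position: [0.5295, 0.067, 0.2692]
tool_rot: [[-0.341, 0.94, 0.003], [0.94, 0.341, -0.0], [-0.001, 0.003, -1.0]]
ft_force: [1.0, 0.6, -0.4]
grip_width: 0.0855
gripper_force: 0.0
```

```bash
python3 to.py .529 .218 .26 80
```

```text
[0.2843 0.1019 0.0184] [ 0.001   0.0013 -0.5007]
14.1833 pos [0.5295 0.067  0.2692] yaw 19.92 F [ 0.96  0.6  -0.44] T [0.   0.03 0.01] w 0.08549264176079775 0.0 q6 -25.428580741874654
```

>>> {"op": "arm_command", "data": {
  "commands": [-1, 0.2843, 0.102, 0, 0, 0, -0.5, -1, 0.2843, 0.102, 0, 0, 0, -0.5, -1, 0.2843, 0.102, 0, 0, 0, -0.5, -1, 0.2843, 0.102, 0, 0, 0, -0.5, -1, 0.2843, 0.102, 0, 0, 0, -0.5, -1, 0.2843, 0.102, 0, 0, 0, -0.5, -1, 0.2843, 0.102, 0, 0, 0, -0.5, -1, 0.2843, 0.102, 0, 0, 0, -0.5, -1, 0.2843, 0.102, 0, 0, 0, -0.5, -1, 0.2843, 0.102, 0, 0, 0, -0.5, -1, 0.2843, 0.102, 0, 0, 0, -0.5]
}}

```text
time_s: 15.1
position: [0.5294, 0.218, 0.2678]
tool_rot: [[-0.983, 0.182, -0.0], [0.182, 0.983, 0.0], [0.0, 0.0, -1.0]]
ft_force: [0.6, 0.0, 0.4]
grip_width: 0.0853
gripper_force: 0.0
```

```bash
python3 to.py .529 .218 .0245 80
python3 - <<'E'
from h import *
a,ia=shot('side');b,ib=shot('top')
c=lambda I,u,v,w,h:cv2.resize(I[v-h//2:v+h-h//2,u-w//2:u+w-w//2],(400,300),interpolation=cv2.INTER_CUBIC)
cv2.imwrite('pics/c5.png',np.hstack([c(ia,317,240,92,69),c(ib,303,225,60,45)])[:,:,::-1])
E
```

```text
[ 8.000e-04 -2.000e-04  4.865e-01] [ 0.0001 -0.     -0.0041]
15.1 pos [0.5294 0.218  0.2678] yaw 79.51 F [0.64 0.02 0.42] T [0.03 0.03 0.01] w 0.08530528524455043 0.0 q6 -68.97518226078375
```

View pics/c5.png

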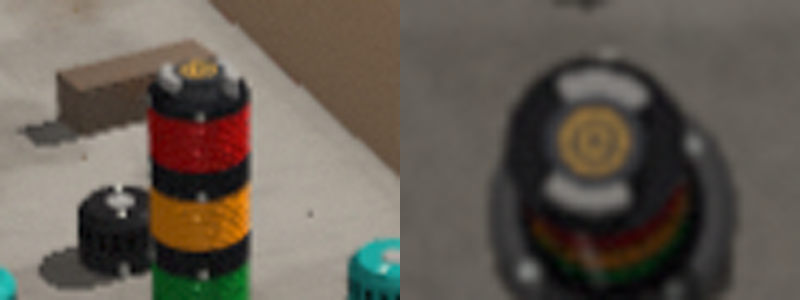

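Red is seated flush. Its lug axis (603,88)–(588,195) lies about 8° off vertical in the image, the same as the tower's lugs did, so it is locked. Next I'll fetch the cap.

>>> {"op": "arm_command", "data": {
  "commands": [-1, 0.001, 0, 0.08, 0, 0, -0.004, -1, 0.001, 0, 0.16, 0, 0, -0.004, -1, 0.001, 0, 0.24, 0, 0, -0.004, -1, 0.001, 0, 0.32, 0, 0, -0.004, -1, 0.001, 0, 0.4, 0, 0, -0.004, -1, 0.001, 0, 0.45, 0, 0, -0.004, -1, 0.001, 0, 0.475, 0, 0, -0.004, -1, 0.001, 0, 0.484, 0, 0, -0.004, -1, 0.001, 0, 0.484, 0, 0, -0.004, -1, 0.001, 0, 0.484, 0, 0, -0.004, -1, 0.001, 0, 0.484, 0, 0, -0.004]
}}

```text
time_s: 16.12
position: [0.5296, 0.2181, 0.0272]
tool_rot: [[-0.985, 0.172, 0.002], [0.173, 0.985, 0.0], [-0.002, 0.001, -1.0]]
ft_force: [0.0, -0.4, 0.7]
grip_width: 0.0854
gripper_force: 0.0
```

```bash
python3 to.py .529 .218 .0245 80
```

```text
[ 0.0012 -0.0004  0.0053] [0.0004 0.0011 0.0006]
16.1167 pos [0.5296 0.2181 0.0272] yaw 80.07 F [ 0.01 -0.43  0.7 ] T [ 0.01  0.   -0.03] w 0.08542756617527725 0.0 q6 -69.52471386485738
```

>>> {"op": "arm_command", "data": {
  "commands": [-1, 0.001, 0, 0.003, 0, 0, 0, 1, 0.001, 0, 0.003, 0, 0, 0, 1, 0.001, 0, 0.003, 0, 0, 0, 1, 0.001, 0, 0.003, 0, 0, 0, 1, 0.001, 0, 0.003, 0, 0, 0, 1, 0.001, 0, 0.003, 0, 0, 0, 1, 0.001, 0, 0.003, 0, 0, 0],
  "newtons": 25
}}

```text
time_s: 16.7
position: [0.5285, 0.218, 0.0249]
tool_rot: [[-0.985, 0.172, 0.001], [0.172, 0.985, 0.0], [-0.001, 0.0, -1.0]]
ft_force: [-1.4, -0.6, 6.1]
grip_width: 0.0574
gripper_force: 26.4
```

```bash
python3 to.py .529 .218 .28 80
```

```text
[-1.300e-03  2.000e-04 -5.102e-01] [0.0001 0.0003 0.0007]
16.7 pos [0.5285 0.218  0.0249] yaw 80.08 F [-1.4  -0.61  6.08] T [-0.16  0.29 -0.1 ] w 0.057404520798223904 26.382467253968116 q6 -69.5228651778784
```

>>> {"op": "arm_command", "data": {
  "commands": [1, 0, 0, -0.05, 0, 0, 0, 1, 0, 0, -0.13, 0, 0, 0, 1, 0, 0, -0.21, 0, 0, 0, 1, 0, 0, -0.29, 0, 0, 0, 1, 0, 0, -0.37, 0, 0, 0, 1, 0, 0, -0.45, 0, 0, 0, 1, 0, 0, -0.49, 0, 0, 0, 1, 0, 0, -0.49, 0, 0, 0]
}}

```text
time_s: 17.37
position: [0.5295, 0.2183, 0.2745]
tool_rot: [[-0.985, 0.172, 0.009], [0.172, 0.985, 0.002], [-0.009, 0.003, -1.0]]
ft_force: [0.5, -0.2, -0.2]
grip_width: 0.0573
gripper_force: 27.4
```

```bash
python3 to.py .5288 .0662 .245 80
```

```text
[-0.0504 -0.3001  0.0584] [0.0016 0.0042 0.0007]
17.3667 pos [0.5295 0.2183 0.2745] yaw 80.09 F [ 0.49 -0.22 -0.24] T [ 0.    0.01 -0.05] w 0.057287291214648005 27.444916733518312 q6 -69.522430616939
```

>>> {"op": "arm_command", "data": {
  "commands": [1, -0.0504, -0.3, 0, 0, 0, 0, 1, -0.0504, -0.3, 0, 0, 0, 0, 1, -0.0504, -0.3, 0, 0, 0, 0, 1, -0.0504, -0.3, 0, 0, 0, 0, 1, -0.0504, -0.3, 0.03, 0, 0, 0, 1, -0.0504, -0.3, 0.058, 0, 0, 0, 1, -0.0504, -0.3, 0.06, 0, 0, 0, 1, -0.0504, -0.3, 0.06, 0, 0, 0, 1, -0.0504, -0.3, 0.06, 0, 0, 0]
}}

```text
time_s: 18.12
position: [0.5275, 0.0662, 0.2394]
tool_rot: [[-0.985, 0.172, -0.0], [0.172, 0.985, 0.0], [0.0, -0.0, -1.0]]
ft_force: [-0.3, 0.0, -0.1]
grip_width: 0.0568
gripper_force: 27.6
```

```bash
python3 to.py .5288 .0662 .213 80
python3 - <<'E'
from h import *
a,ia=shot('side')
cv2.imwrite('pics/c6.png',cv2.resize(ia[180:270,257:377],(640,480),interpolation=cv2.INTER_CUBIC)[:,:,::-1])
E
```

```text
[-0.0026  0.0005  0.0528] [-0.     -0.0001  0.0009]
18.1167 pos [0.5275 0.0662 0.2394] yaw 80.11 F [-0.32  0.03 -0.11] T [-0.04  0.05 -0.04] w 0.056770903021477866 27.617705359634783 q6 -85.73032227930005
```

View pics/c6.png

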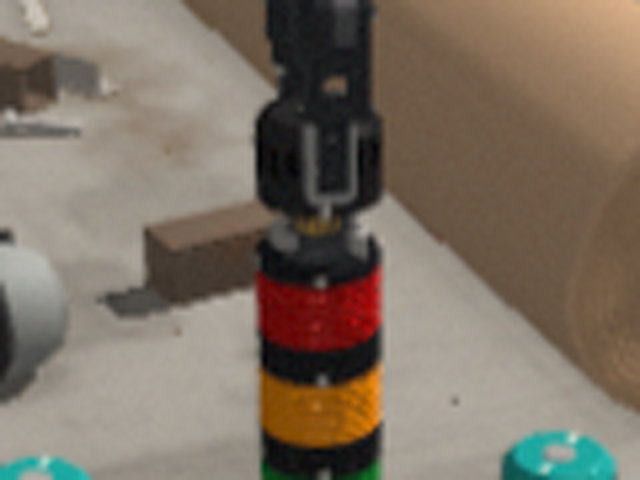

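Cap edges (257 to 382) match red's (257 to 381). The cap's bar (324,210) is above red's dot (320,282). Lowering.

>>> {"op": "arm_command", "data": {
  "commands": [1, -0.002, 0, 0.008, 0, 0, 0, 1, -0.002, 0, 0.016, 0, 0, 0, 1, -0.002, 0, 0.024, 0, 0, 0, 1, -0.002, 0, 0.032, 0, 0, 0, 1, -0.002, 0, 0.04, 0, 0, 0, 1, -0.002, 0, 0.047, 0, 0, 0, 1, -0.002, 0, 0.051, 0, 0, 0, 1, -0.002, 0, 0.051, 0, 0, 0, 1, -0.002, 0, 0.051, 0, 0, 0]
}}

```text
time_s: 18.92
position: [0.5284, 0.0657, 0.2138]
tool_rot: [[-0.985, 0.172, -0.0], [0.172, 0.985, 0.0], [0.0, -0.0, -1.0]]
ft_force: [0.0, -0.6, -1.3]
grip_width: 0.0575
gripper_force: 27.7
```

```bash
python3 to.py .5288 .0662 .213 80
```

```text
[-0.0006  0.0011  0.0015] [-0.     -0.      0.0007]
18.9167 pos [0.5284 0.0657 0.2138] yaw 80.08 F [ 0.03 -0.6  -1.32] T [-0.04  0.04  0.  ] w 0.057474562013712045 27.684977705125675 q6 -85.73841467333598
```

>>> {"op": "arm_command", "data": {
  "commands": [1, 0, 0.001, 0.0015, 0, 0, 0, 1, 0, 0.001, 0.0025, 0, 0, 0, 1, 0, 0.001, 0.0025, 0, 0, 0]
}}

```text
time_s: 19.17
position: [0.5285, 0.0659, 0.2131]
tool_rot: [[-0.985, 0.172, 0.001], [0.172, 0.985, -0.001], [-0.001, -0.001, -1.0]]
ft_force: [-1.3, -3.2, 2.9]
grip_width: 0.0573
gripper_force: 28.0
```

```bash
python3 to.py .5288 .0662 .213 80
```

```text
[-0.0004  0.0007  0.0001] [-0.0004  0.0004  0.0007]
19.1667 pos [0.5285 0.0659 0.2131] yaw 80.08 F [-1.33 -3.22  2.88] T [-0.72  0.37  0.01] w 0.0572854567049901 28.006527414374887 q6 -85.6835479136176
```

Seated, with a light contact force. Turning it clockwise to the stop.

>>> {"op": "arm_command", "data": {
  "commands": [1, 0, 0, 0, 0, 0, 0.06, 1, 0, 0, 0, 0, 0, 0.12, 1, 0, 0, 0, 0, 0, 0.18, 1, 0, 0, 0, 0, 0, 0.24, 1, 0, 0, 0, 0, 0, 0.3, 1, 0, 0, 0, 0, 0, 0.36, 1, 0, 0, 0, 0, 0, 0.42, 1, 0, 0, 0, 0, 0, 0.48, 1, 0, 0, 0, 0, 0, 0.54, 1, 0, 0, 0, 0, 0, 0.6, 1, 0, 0, 0, 0, 0, 0.64, 1, 0, 0, 0, 0, 0, 0.67]
}}

```text
time_s: 20.17
position: [0.5288, 0.0663, 0.213]
tool_rot: [[0.01, 1.0, 0.001], [1.0, -0.01, 0.0], [0.0, 0.001, -1.0]]
ft_force: [0.3, -1.0, 3.0]
grip_width: 0.0575
gripper_force: 27.8
```

```bash
python3 to.py .5288 .0662 .213 0
```

```text
[-0.0003  0.      0.    ] [ 0.0007 -0.0001 -0.0049]
20.1667 pos [0.5288 0.0663 0.213 ] yaw -0.58 F [ 0.32 -0.99  2.98] T [-0.1   0.11 -0.02] w 0.057496898245201794 27.83257557524621 q6 -5.017055784317058
```

>>> {"op": "arm_command", "data": {
  "commands": [1, 0, 0, 0, 0, 0, 0.012, 1, 0, 0, 0, 0, 0, 0.024, 1, 0, 0, 0, 0, 0, 0.034, 1, 0, 0, 0, 0, 0, 0.034]
}}

```text
time_s: 20.5
position: [0.5286, 0.0661, 0.213]
tool_rot: [[0.077, 0.997, 0.001], [0.997, -0.077, -0.0], [-0.0, 0.001, -1.0]]
ft_force: [-1.1, -3.8, 4.5]
grip_width: 0.0571
gripper_force: 28.0
```

```bash
python3 to.py .5288 .0662 .213 0
```

```text
[0.0002 0.0004 0.    ] [ 0.0004  0.0001 -0.0369]
20.5 pos [0.5286 0.0661 0.213 ] yaw -4.43 F [-1.1  -3.79  4.52] T [-0.44  0.34  0.1 ] w 0.05707627058564374 28.02204131990493 q6 -1.166581816255398
```

>>> {"op": "arm_command", "data": {
  "commands": [1, 0, 0, 0, 0, 0, 0.012, 1, 0, 0, 0, 0, 0, 0.024, 1, 0, 0, 0, 0, 0, 0.034, 1, 0, 0, 0, 0, 0, 0.034]
}}

```text
time_s: 20.83
position: [0.5286, 0.0661, 0.2131]
tool_rot: [[0.146, 0.989, 0.001], [0.989, -0.146, -0.001], [-0.001, 0.001, -1.0]]
ft_force: [-2.1, -4.7, 4.5]
grip_width: 0.0573
gripper_force: 28.1
```

```bash
python3 to.py .5288 .0662 .213 0
```

```text
[0.0004 0.0004 0.0001] [ 0.0004  0.0004 -0.0701]
20.8333 pos [0.5286 0.0661 0.2131] yaw -8.42 F [-2.06 -4.71  4.52] T [-0.51  0.41  0.78] w 0.05725453751813875 28.102490168598706 q6 2.827341274955433
```

Torque has risen to 0.8 N m, so it is at the stop. Releasing and backing off.

>>> {"op": "arm_command", "data": {
  "commands": [-1, 0, 0, 0, 0, 0, -0.002, -1, 0, 0, 0, 0, 0, -0.002, -1, 0, 0, 0, 0, 0, -0.002, -1, 0, 0, 0, 0, 0, -0.002, -1, 0, 0, -0.06, 0, 0, -0.002, -1, 0, 0, -0.14, 0, 0, -0.002, -1, 0, 0, -0.2, 0, 0, -0.002, -1, 0.08, 0, -0.2, 0, 0, -0.002, -1, 0.16, 0, -0.2, 0, 0, -0.002, -1, 0.24, 0, -0.2, 0, 0, -0.002, -1, 0.32, 0, -0.2, 0, 0, -0.002, -1, 0.4, 0, -0.2, 0, 0, -0.002]
}}

```text
time_s: 21.83
position: [0.5578, 0.2661, 0.3125]
tool_rot: [[0.143, 0.99, -0.0], [0.99, -0.143, 0.0], [0.0, -0.0, -1.0]]
ft_force: [0.8, -0.8, 0.1]
grip_width: 0.0852
gripper_force: 0.0
```

Run:
```python
from h import *
a,ia=shot('side');b,ib=shot('top')
c=lambda I,u,v,w,h:cv2.resize(I[v-h//2:v+h-h//2,u-w//2:u+w-w//2],(400,300),interpolation=cv2.INTER_CUBIC)
cv2.imwrite('pics/c7.png',np.hstack([c(ia,317,235,106,80),c(ib,303,225,60,45)])[:,:,::-1])
cv2.imwrite('pics/c7full.png',ib[:,:,::-1])
```

```text
(no output)
```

View pics/c7.png

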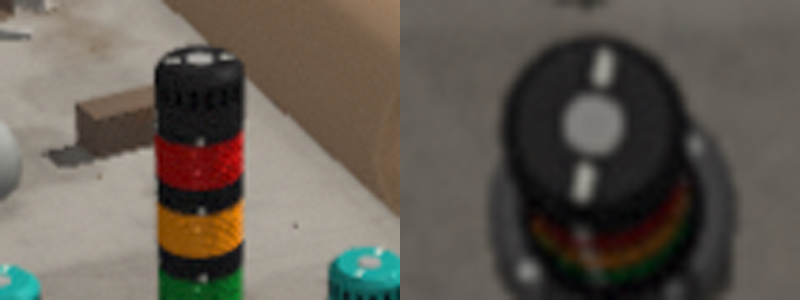

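Cap, red, amber and green are stacked flush. The cap bars (603,67)–(583,182) lie along the lug axis and the stop torque was felt, so it is locked. Nothing is touching, so I'm handing in.

```bash
python3 -c "
from rig import env
print(env.close_job())"
```

```text
the job is handed in; nothing more can be done
None
```

The red module is fitted and locked on the amber lamp, the black cap is back on and locked on top, the gripper is open and clear, and the job was handed in at about 22 s; no verdict came back.

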